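# Tip the tested specimens out of the tilt tray

### The arm

A 7-joint arm with a two-finger parallel gripper is mounted at the origin on a cart in front of the work surface, level with it; the furniture and walls round the work are solid. World frame = base frame: x ahead of the robot, y to its left, z up, the work surface at z = 0. Lengths are in m, angles in rad, forces in N, time in s.
With the tool pointing down it reaches from about 0.425 to 0.925 m from the base axis. Payload 6.8 kg.
Tool frame: the origin (TCP) lies at the very end of the fingers, on their centre line; the grasp point (between the pads) lies bot.hold_point_z behind it (bot.hold_point_z is the distance from the TCP to the grasp point, in m); x points along the fingers, z is the direction in which the jaws open and shut, and the axes are right-handed (so a half turn about x gives the same grasp; the last joint's range is limited). The gripper opens to 85 mm and grips with 20 to 120 N. Pads are 22 mm wide; open, the fingers measure 114 mm over their backs; the gripper's body (76 mm by 85 mm) begins 54 mm behind the grasp point. The pads swing forward as they close: fully open they stand 13 mm farther back than shut.
Start: joints at [1.059, 0.477, 0.022, 1.555, -0.011, 1.109, -0.083], TCP at [0.265, -0.621, 0.231] pointing down, gripper open.
Joint ranges: [-2.96, 2.96], [-0.34, 2.1], [-1.41, 1.46], [0.24, 2.44], [-1.37, 4.51], [0.17, 1.92], [-2.96, 2.96]. Speed limits (rad/s): [2.39, 2.39, 3.14, 3.14, 3.14, 3.14, 3.14].

### API

Orientations are given as a unit quaternion [w, x, y, z].
In Python, from station import bot gives the robot as it stands.
- The arm moves only by the tool drive_tool, never from a script. Its arguments are lists of equal length, an entry for each row: "slide": the shift along the world's x, y, z in mm, a list of three; "turn": the turn, a rotation vector about the world's x, y, z in rad, a list of three; "gripper": the opening, from 0 (shut) to 1 (fully open). A call has 1 to 10 rows; each row is the pose to reach, as a shift and turn from the pose measured when the call began; what a row does not reach only later rows make up. A row lasts 1/10 s, in which the tool goes at most 50 mm and 8.59 degrees, less where a joint would pass 70% of its speed; a pose out of reach is approached as far as the arm can. A call with a gripper value outside its range is refused whole. The fingers move at their own pace and stop on an object; "squeeze" is the grip in N (left out, the last holds). Time passes only in rows, so rows that repeat a pose let the fingers close. It gives the time, the measured TCP pose, the force and the opening at its end, in the units of the state.
- bot.get_obs(): the state, without advancing time (a new reading comes with each control period).
- bot.read_camera(name): name is "scene" or "top"; returns a dict with "color" (420x560x3 uint8, red, green, blue), "fovy" (degrees; the focal length in pixels is half the picture's height over the tangent of half this angle, whatever the lens; pixels are square), "cx", "cy" (the principal point, pixels), "dist_coeffs" ([k1, k2, p1, p2, k3] as OpenCV has them; the pictures are not rectified), "R" (3x3) and "t" (3): a world point X has camera coordinates R X + t. Camera axes: x right, y down, z forward; pixel columns grow to the right and rows downward; lengths in m; the calibration is good to about 2 mm. A picture is of the moment at which its call begins. There is no depth.
- bot.hand_in(): hands the job in, once; it reports no verdict.
The state is a dict: "t": time; "q": joint angles; "joint_vel": joint speeds; "joint_torque": joint torques, N m; "eef_pos": TCP position; "tool_rot": TCP orientation; "contact_force": force on the tool from outside, world axes, zero at the start; "torque": the same for the moment, N m; "gripper_width": opening from 0.0 (shut) to 1.0 (fully open).
Only numpy, scipy, OpenCV 4.12 (cv2) and the standard library are available. Lean on these libraries where they do the work, as an engineer would, in place of code of your own. Each camera call takes 0.05 s, during which the arm holds its last target.

### The job

Of the two tilt trays on the bench, take the one that holds the two small black resin-mounted specimens: lift it by its bar handle until both specimens have slid out into the catch bin behind it, then lower the tray gently until it rests level again, and let go. Do not let the tray drop, and leave the other tray, with the large flat steel test blocks, down.

Things in the scene. Friction and masses are not known exactly. Their poses are not given: they have to be found in the camera images.
- specimen_station: Fixed stand of the specimen tray: grey base 282 x 136 mm, aluminium pan hinged on it, open steel catch bin behind. Origin on the bench below the hinge; -x to the handle, +x to the bin, z up. Hinge axis along y at z 0.060. Bin inside: x 0.012 to 0.136, y -0.058 to 0.058, floor z 0.011, walls to z 0.050, far wall 0.078. A twin stand 0.4 m or more aside holds two 64 mm discs.
- specimen_tray_handle (a point): Middle of that pan's handle: round black bar, 12 mm diameter, 72 mm long, parallel to the hinge. Pan level: at (-0.185, 0, 0.078) in the stand's frame, i.e. 0.185 m out from the hinge axis and 0.018 m above it; it turns with the pan. 50 mm of air to the pan's end wall (rim 89 mm above the bench), nothing below it down to the bench. Pan: 100 mm wide inside, floor 64 mm high.
- specimen_tray (a joint): Tilt of the pan with the specimens, rad: 0 = level on its rest posts, grows as the handle is lifted, stop at 0.85. It turns freely with slight damping and falls back when let go (pan 0.35 kg, about 2 N to lift at the bar); lower it slower than 0.25 m/s at the bar. Parts begin to slide at 0.27 to 0.41 rad; 0.65 rad empties it.
- mount_a_center (a point): Centre of the first specimen, a black resin disc with a metal face, 30 mm diameter, 16 mm high, at first lying flat in the pan.
- mount_b_center (a point): Centre of the second specimen, a black resin disc with a metal face, 30 mm diameter, 19 mm high, at first lying flat in the pan.
- block_tray (a joint): Tilt of the other pan, the one with two bright steel test blocks (flat discs of 64 mm), rad: 0 = level on its rest, grows as it is lifted. Must stay down.
Things that resemble listed ones, but are neither listed nor needed, are in the scene too. Leave any red or turquoise look-alike of the part that bears mount_a_center alone.

How it is judged:
On the way:
1. with the tray lifted (above 0.15 rad), both specimens have slid into its catch bin (x of mount_a_center in the frame of specimen_station between 0.01 and 0.138 m and y of mount_a_center in the frame of specimen_station between -0.06 and 0.06 m and z of each of mount_a_center, mount_b_center in the frame of specimen_station below 0.05 m and x of mount_b_center in the frame of specimen_station between 0.01 and 0.138 m and y of mount_b_center in the frame of specimen_station between -0.06 and 0.06 m and value of joint specimen_tray above 0.15 rad), for 0.1 s.
At the end, for the whole second after the job is handed in: Both specimens lie in the catch bin (centres inside its walls, less than 50 mm above the bench) and the specimen tray is down on its rest (within 0.04 rad of level) (x of mount_a_center in the frame of specimen_station between 0.01 and 0.138 m and y of mount_a_center in the frame of specimen_station between -0.06 and 0.06 m and z of each of mount_a_center, mount_b_center in the frame of specimen_station below 0.05 m and x of mount_b_center in the frame of specimen_station between 0.01 and 0.138 m and y of mount_b_center in the frame of specimen_station between -0.06 and 0.06 m and value of joint specimen_tray below 0.04 rad); the robot touches nothing.
It fails at once if the specimen tray is dropped or slammed (falls faster than 1.8 rad/s, as when let go with the handle more than about 20 mm up) (velocity of joint specimen_tray below -1.8 rad/s).
It fails at once if the tray with the test blocks is lifted (more than 0.08 rad) (value of joint block_tray above 0.08 rad).
It also fails if it takes over 42 s, if anything falls off the work surface, if the arm or the gripper's body presses on something with over 40 N, if the wrist force passes 120 N, or if a joint passes its speed limit or range.

## Working session

There is one attempt and no reset: what is moved stays moved. The work goes in short steps, Python scripts to look and compute and a tool call to move; the robot and the scene stay as the last step left them, time stands still between calls to the robot, and variables do not carry over. Pictures are saved under pics/ and viewed, and the job is handed in when it is done.

Besides the shell and the picture viewer there is one more tool, called after "Call:" by a JSON object that holds its "op" and its "data", one argument or row to a line. drive_tool: Moves the arm, as the interface text tells. Its arguments: {"type":"object","properties":{"slide":{"type":"array"},"turn":{"type":"array"},"gripper":{"type":"array"},"squeeze":{"type":"number"}},"required":["slide","turn","gripper"]}

```bash
mkdir -p pics; ls
python3 - <<'E'
from station import bot
import cv2,pickle
for n in("scene","top"):
    c=bot.read_camera(n); pickle.dump(c,open(n+'.pkl','wb'))
    cv2.imwrite(f'pics/{n}0.png',c['color'][...,::-1]); print(n,c['fovy'],c['cx'],c['cy'],c['dist_coeffs'],c['R'],c['t'])
o=bot.get_obs();print(o,bot.hold_point_z)
E
```

```text
pics
scene 42.19489283267415 279.3295674749064 203.12484139000495 [-0.14621911  0.          0.          0.          0.        ] [[ 0.65025338 -0.75970823 -0.00373515]
 [-0.42803353 -0.36229391 -0.82796765]
 [ 0.62766061  0.53998753 -0.56076343]] [-0.37025261  0.26461275  0.85767472]
top 48.37926943179931 274.10288721541014 211.9194910843763 [-0.15937465  0.          0.          0.          0.        ] [[-0.02325748 -0.99972136 -0.00403626]
 [-0.99410442  0.02355412 -0.10583763]
 [ 0.10590321  0.00155094 -0.99437523]] [-0.00822339  0.53832089  1.26564724]
{'t': 0.1, 'q': array([ 1.0589205 ,  0.47769491,  0.02232584,  1.55635614, -0.01148181,
        1.10932844, -0.08310556]), 'joint_vel': array([ 0.00038976, -0.00267827,  0.00207316, -0.00235661, -0.00053621,
       -0.00117274,  0.0007983 ]), 'joint_torque': array([ 3.95550480e-03, -5.97765648e+01,  1.61343846e+00, -2.81955224e+01,
        1.28356920e-02,  4.96500594e-03, -8.32924002e-06]), 'eef_pos': array([ 0.26498246, -0.62022059,  0.23043623]), 'tool_rot': array([ 0.58959856,  0.38985822,  0.59062465, -0.3892899 ]), 'contact_force': array([ 0.98467129, -0.22411523,  0.09901378]), 'torque': array([-0.06272447,  0.0619592 ,  0.01400024]), 'gripper_width': 0.9987093112794806} 0.0187
```

View pics/scene0.png

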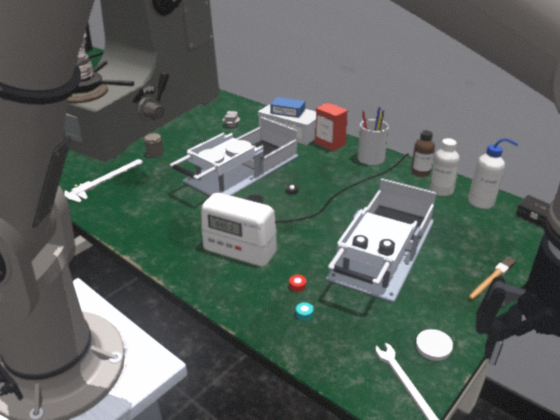

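View pics/top0.png

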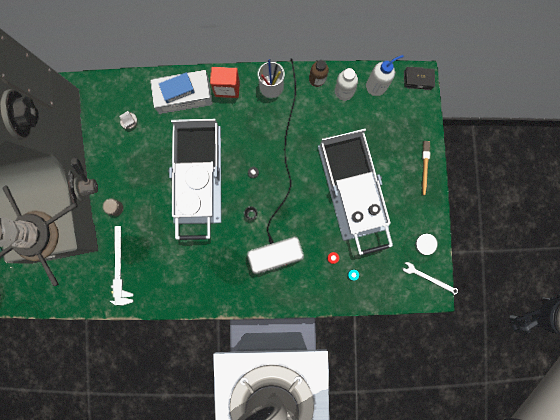

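Top view: the tray with two small black discs is the right one, with discs at (357,217) and (375,210), handle near (372,248) and bin near (350,155). The left tray, at (197,190), has the large blocks. Look-alikes are red at (333,258), turquoise at (354,275), a small black one on the bench at (252,172) and a ring at (251,214). Next is a close crop to check.

Run:
```python
import cv2,pickle,numpy as np
c=pickle.load(open('top.pkl','rb'))['color'][...,::-1]
a=cv2.resize(c[120:270,305:405],None,fx=4,fy=4,interpolation=cv2.INTER_CUBIC)
d=pickle.load(open('scene.pkl','rb'))['color'][...,::-1]
b=cv2.resize(d[175:305,325:440],None,fx=3.4,fy=4,interpolation=cv2.INTER_CUBIC)
b=cv2.copyMakeBorder(b,0,a.shape[0]-b.shape[0],0,0,cv2.BORDER_CONSTANT)
cv2.imwrite('pics/crop1.png',np.hstack([a,b]))
```

```text
(no output)
```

View pics/crop1.png

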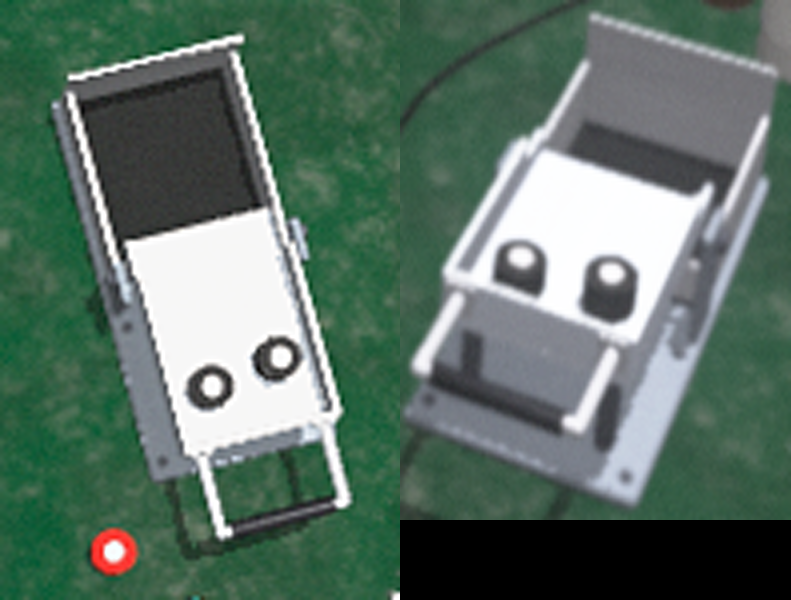

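```bash
cat > h.py <<'E'
import cv2,pickle,numpy as np
def K(c):
    f=c['color'].shape[0]/2/np.tan(np.radians(c['fovy'])/2)
    return np.array([[f,0,c['cx']],[0,f,c['cy']],[0,0,1]])
def proj(c,P):
    return cv2.projectPoints(np.array(P,float).reshape(-1,3),cv2.Rodrigues(c['R'])[0],c['t'],K(c),np.array(c['dist_coeffs']))[0][:,0]
def ray(c,u,z):
    n=cv2.undistortPoints(np.array([[u]],float),K(c),np.array(c['dist_coeffs']))[0,0]
    d=c['R'].T@np.array([*n,1]);o=-c['R'].T@c['t'];return o+d*(z-o[2])/d[2]
E
python3 - <<'E'
from h import *
from scipy.optimize import least_squares
T=pickle.load(open('top.pkl','rb'));S=pickle.load(open('scene.pkl','rb'))
for u in[(362,252.5),(376.2,249.2),(390.5,245.7)]:print(ray(T,u,.078))
print(ray(S,(355.3,274.5),.078))
L=[(-.185,.036,.078),(-.185,-.036,.078),(.137,.06,.078),(.137,-.06,.078)]
tp=np.array([(362.3,251.7),(390.2,245.2),(322.5,139.2),(365.5,129.5)])
sp=np.array([(334.5,270),(376,279.5),(380.9,178.7),(435.3,193)])
def W(p):
    c,s=np.cos(p[2]),np.sin(p[2]);return np.array([(p[0]+c*x-s*y,p[1]+s*x+c*y,z) for x,y,z in L])
f=lambda p:np.r_[(proj(T,W(p))-tp).ravel(),(proj(S,W(p))-sp).ravel()]
r=least_squares(f,[.65,-.3,.2],loss='soft_l1');print(r.x,f(r.x).reshape(-1,2).round(1))
c,s=np.cos(r.x[2]),np.sin(r.x[2])
print('handle',r.x[:2]+.185*np.array([-c,-s]))
from scipy.spatial.transform import Rotation as R
from station import bot
o=bot.get_obs();q=o['tool_rot'];print(R.from_quat(np.r_[q[1:],q[0]]).as_matrix())
E
```

```text
[ 0.41891495 -0.25161524  0.078     ]
[ 0.42656614 -0.2901559   0.078     ]
[ 0.4347468  -0.32928647  0.078     ]
[ 0.4289719  -0.29158132  0.078     ]
[ 0.60796006 -0.24883962  0.2324228 ] [[ 1.5  0.5]
 [-0.8 -0. ]
 [ 0.6  0.4]
 [-0.4 -0.4]
 [ 0.9 -1.4]
 [-1.2  1.6]
 [ 0.4 -0.1]
 [-0.3 -0.9]]
handle [ 0.42793448 -0.29145176]
[[-7.68197727e-04  9.19569282e-01  3.92927150e-01]
 [ 1.47021812e-03  3.92927880e-01 -9.19568116e-01]
 [-9.99998624e-01 -1.28721520e-04 -1.65381373e-03]]
```

Call:
{"op": "drive_tool", "data": {
  "slide": [
    [16, 33, 0],
    [33, 66, 0],
    [49, 99, 0],
    [65, 132, 0],
    [82, 165, 0],
    [98, 197, 0],
    [114, 230, 0],
    [130, 263, -20],
    [147, 296, -40],
    [163, 329, -60]
  ],
  "turn": [
    [0, 0, 0.14],
    [0, 0, 0.28],
    [0, 0, 0.42],
    [0, 0, 0.56],
    [0, 0, 0.7],
    [0, 0, 0.84],
    [0, 0, 0.98],
    [0, 0, 1.12],
    [0, 0, 1.26],
    [0, 0, 1.4]
  ],
  "gripper": [0.5, 0.5, 0.5, 0.5, 0.5, 0.5, 0.5, 0.5, 0.5, 0.5],
  "squeeze": 30
}}

```text
t: 1.1
eef_pos: [0.4284, -0.2899, 0.1698]
tool_rot: [0.702, -0.084, 0.703, 0.084]
contact_force: [-0.4, -0.6, -0.7]
gripper_width: 0.5
```

Call:
{"op": "drive_tool", "data": {
  "slide": [
    [0, 0, 0],
    [0, 0, 0]
  ],
  "turn": [
    [0, 0, 0],
    [0, 0, 0]
  ],
  "gripper": [0.5, 0.5]
}}

```text
t: 1.3
eef_pos: [0.4282, -0.2888, 0.1692]
tool_rot: [0.701, -0.084, 0.703, 0.085]
contact_force: [-0.1, 0.3, -0.1]
gripper_width: 0.497
```

```bash
cat > st.py <<'E'
import sys
from h import *
from station import bot
from scipy.spatial.transform import Rotation as R
tag=sys.argv[1]
o=bot.get_obs();q=o['tool_rot'];M=R.from_quat(np.r_[q[1:],q[0]]).as_matrix()
print(o['t'],'pos',o['eef_pos'].round(4),'x',M[:,0].round(3),'zang',np.arctan2(M[1,2],M[0,2]).round(3),'F',o['contact_force'].round(2),'g',round(o['gripper_width'],3),'q',o['q'].round(2))
T=bot.read_camera('top');S=bot.read_camera('scene')
pickle.dump((T,S),open(tag+'.pkl','wb'))
a=cv2.resize(T['color'][120:270,300:420,::-1],None,fx=3.33,fy=4,interpolation=cv2.INTER_CUBIC)
b=cv2.resize(S['color'][150:300,320:450,::-1],None,fx=3,fy=4,interpolation=cv2.INTER_CUBIC)
cv2.imwrite(f'pics/{tag}.png',np.hstack([a,b]))
E
python3 st.py s1
```

```text
1.3 pos [ 0.4282 -0.2888  0.1692] x [-0.003  0.    -1.   ] zang 0.24 F [-0.06  0.27 -0.13] g 0.497 q [ 0.8   0.32 -0.39  1.97  0.16  0.88  0.57]
```

View pics/s1.png

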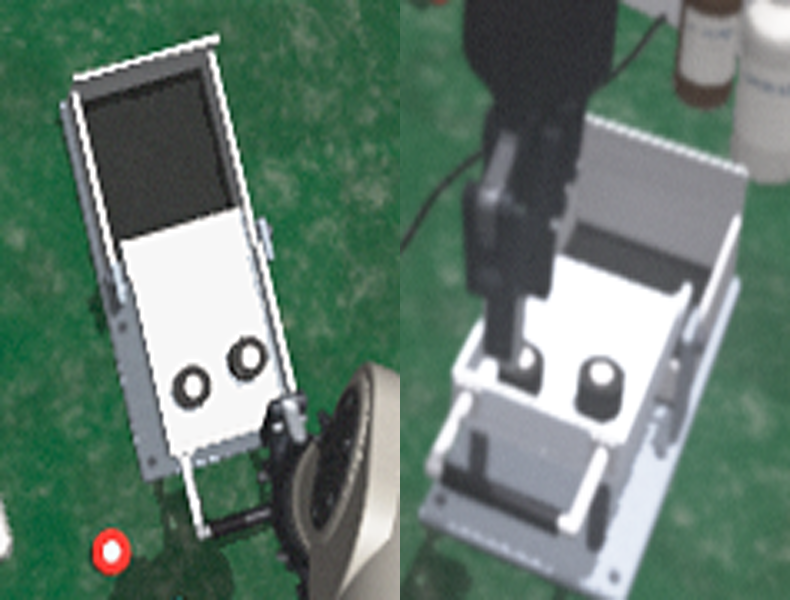

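The right crop shows the gripper above and behind the bar, and the bar middle is at about scene pixel (355,275). The tray hasn't moved. I'll descend over the bar.

Call:
{"op": "drive_tool", "data": {
  "slide": [
    [0, -2, -20],
    [0, -2, -40],
    [0, -2, -55],
    [0, -2, -70],
    [0, -2, -80],
    [0, -2, -90],
    [0, -2, -100],
    [0, -2, -110],
    [0, -2, -110]
  ],
  "turn": [
    [0, 0, 0],
    [0, 0, 0],
    [0, 0, 0],
    [0, 0, 0],
    [0, 0, 0],
    [0, 0, 0],
    [0, 0, 0],
    [0, 0, 0],
    [0, 0, 0]
  ],
  "gripper": [0.5, 0.5, 0.5, 0.5, 0.5, 0.5, 0.5, 0.5, 0.5]
}}

```text
t: 2.3
eef_pos: [0.4272, -0.2927, 0.0588]
tool_rot: [0.701, -0.083, 0.703, 0.083]
contact_force: [-1.2, -0.5, -0.2]
gripper_width: 0.499
```

```bash
python3 st.py s2
```

```text
2.3 pos [ 0.4272 -0.2927  0.0588] x [-0.003 -0.    -1.   ] zang 0.236 F [-1.18 -0.52 -0.16] g 0.499 q [ 0.75  0.48 -0.34  2.04  0.26  0.65  0.48]
```

View pics/s2.png

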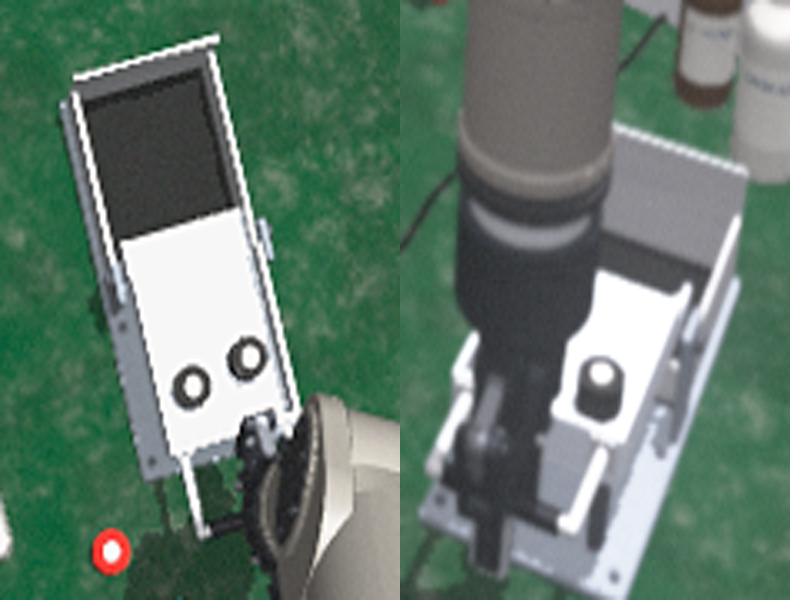

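The fingers straddle the bar near its middle, at about scene pixel (352,275), and there is no contact force. Closing now.

Call:
{"op": "drive_tool", "data": {
  "slide": [
    [0, 0, 0],
    [0, 0, 0],
    [0, 0, 0],
    [0, 0, 0],
    [0, 0, 0],
    [0, 0, 0],
    [0, 0, 0],
    [0, 0, 0]
  ],
  "turn": [
    [0, 0, 0],
    [0, 0, 0],
    [0, 0, 0],
    [0, 0, 0],
    [0, 0, 0],
    [0, 0, 0],
    [0, 0, 0],
    [0, 0, 0]
  ],
  "gripper": [0.3, 0.2, 0.1, 0, 0, 0, 0, 0],
  "squeeze": 30
}}

```text
t: 3.2
eef_pos: [0.4297, -0.2929, 0.0606]
tool_rot: [0.703, -0.084, 0.702, 0.083]
contact_force: [4.4, 1.4, -0.5]
gripper_width: 0.125
```

Run:
```python
import numpy as np
for th in np.arange(0,.76,.05):
    x=-.185*np.cos(th)+.018*np.sin(th)+.185; z=.185*np.sin(th)+.018*np.cos(th)-.018
    print(round(th,2),(x*1000*np.array([.973,.2304])).round(1),round(z*1000,1))
```

```text
0.0 [0. 0.] 0.0
0.05 [1.1 0.3] 9.2
0.1 [2.6 0.6] 18.4
0.15 [4.6 1.1] 27.4
0.2 [7.1 1.7] 36.4
0.25 [9.9 2.4] 45.2
0.3 [13.2  3.1] 53.9
0.35 [16.9  4. ] 62.3
0.4 [21.  5.] 70.6
0.45 [25.5  6. ] 78.7
0.5 [30.4  7.2] 86.5
0.55 [35.7  8.5] 94.0
0.6 [41.3  9.8] 101.3
0.65 [47.3 11.2] 108.3
0.7 [53.6 12.7] 114.9
0.75 [60.2 14.3] 121.3
```

Gripped: the opening of 0.125 matches the bar. Lifting along the arc.

Call:
{"op": "drive_tool", "data": {
  "slide": [
    [0, 0, 5],
    [1, 0, 9],
    [2, 0, 14],
    [3, 1, 18],
    [4, 1, 23],
    [5, 1, 27],
    [6, 1, 32],
    [7, 2, 36],
    [7, 2, 36]
  ],
  "turn": [
    [0, 0, 0],
    [0, 0, 0],
    [0, 0, 0],
    [0, 0, 0],
    [0, 0, 0],
    [0, 0, 0],
    [0, 0, 0],
    [0, 0, 0],
    [0, 0, 0]
  ],
  "gripper": [0, 0, 0, 0, 0, 0, 0, 0, 0]
}}

```text
t: 4.1
eef_pos: [0.4366, -0.2913, 0.0971]
tool_rot: [0.703, -0.084, 0.702, 0.082]
contact_force: [0.5, -1.3, -2.7]
gripper_width: 0.126
```

```bash
python3 st.py s3
```

```text
4.1 pos [ 0.4366 -0.2913  0.0971] x [ 0.001 -0.002 -1.   ] zang 0.236 F [ 0.47 -1.3  -2.71] g 0.126 q [ 0.76  0.43 -0.36  2.01  0.22  0.73  0.5 ]
```

View pics/s3.png

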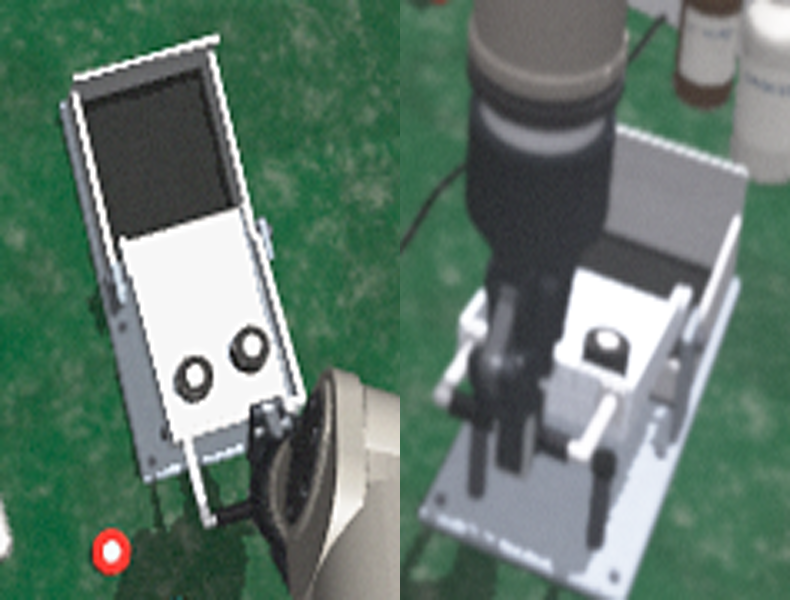

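The tray is lifted to about 0.2 rad with the bar held in the fingers, and the specimens are still in place at the near end of the pan. The force is about 2.7 N, as expected. Next I'll go slowly to about 0.45 rad so the parts don't overshoot.

Call:
{"op": "drive_tool", "data": {
  "slide": [
    [1, 0, 4],
    [3, 1, 9],
    [5, 1, 13],
    [6, 1, 17],
    [8, 2, 22],
    [10, 2, 26],
    [12, 3, 30],
    [14, 3, 34],
    [16, 4, 38],
    [18, 4, 42]
  ],
  "turn": [
    [0, 0, 0],
    [0, 0, 0],
    [0, 0, 0],
    [0, 0, 0],
    [0, 0, 0],
    [0, 0, 0],
    [0, 0, 0],
    [0, 0, 0],
    [0, 0, 0],
    [0, 0, 0]
  ],
  "gripper": [0, 0, 0, 0, 0, 0, 0, 0, 0, 0]
}}

```text
t: 5.2
eef_pos: [0.4538, -0.2874, 0.1388]
tool_rot: [0.702, -0.084, 0.702, 0.082]
contact_force: [-3.9, -1.4, -0.6]
gripper_width: 0.128
```

Call:
{"op": "drive_tool", "data": {
  "slide": [
    [0, 0, 0],
    [0, 0, 0],
    [0, 0, 0],
    [0, 0, 0],
    [0, 0, 0]
  ],
  "turn": [
    [0, 0, 0],
    [0, 0, 0],
    [0, 0, 0],
    [0, 0, 0],
    [0, 0, 0]
  ],
  "gripper": [0, 0, 0, 0, 0]
}}

```text
t: 5.7
eef_pos: [0.4537, -0.2874, 0.1387]
tool_rot: [0.702, -0.084, 0.702, 0.082]
contact_force: [-5.2, -2.1, 0.4]
gripper_width: 0.128
```

```bash
python3 st.py s4
```

```text
5.7 pos [ 0.4537 -0.2874  0.1387] x [-0.    -0.002 -1.   ] zang 0.236 F [-5.24 -2.12  0.39] g 0.128 q [ 0.75  0.39 -0.38  1.95  0.19  0.83  0.51]
```

View pics/s4.png

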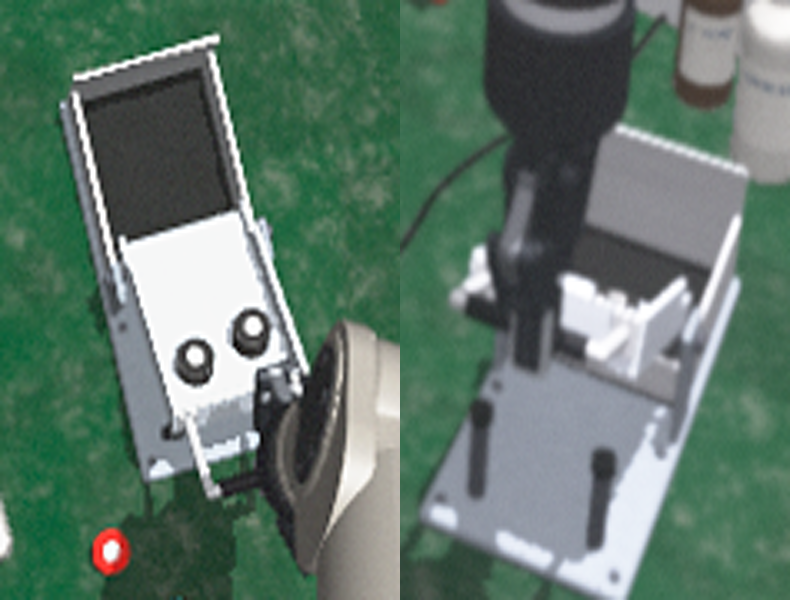

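Tilt is about 0.44 rad and both specimens still sit in the pan, at crop pixels (195,360) and (252,330). Continuing slowly towards 0.65–0.7 rad.

Call:
{"op": "drive_tool", "data": {
  "slide": [
    [1, 0, 4],
    [3, 1, 8],
    [6, 1, 12],
    [8, 2, 15],
    [11, 3, 19],
    [13, 3, 23],
    [16, 4, 26],
    [19, 5, 30],
    [22, 5, 33],
    [25, 6, 36]
  ],
  "turn": [
    [0, 0, 0],
    [0, 0, 0],
    [0, 0, 0],
    [0, 0, 0],
    [0, 0, 0],
    [0, 0, 0],
    [0, 0, 0],
    [0, 0, 0],
    [0, 0, 0],
    [0, 0, 0]
  ],
  "gripper": [0, 0, 0, 0, 0, 0, 0, 0, 0, 0]
}}

```text
t: 6.8
eef_pos: [0.4792, -0.2815, 0.175]
tool_rot: [0.702, -0.084, 0.702, 0.082]
contact_force: [4.1, -2.5, -7.5]
gripper_width: 0.12
```

Call:
{"op": "drive_tool", "data": {
  "slide": [
    [0, 0, 0],
    [0, 0, 0],
    [0, 0, 0],
    [0, 0, 0],
    [0, 0, 0],
    [0, 0, 0],
    [0, 0, 0],
    [0, 0, 0]
  ],
  "turn": [
    [0, 0, 0],
    [0, 0, 0],
    [0, 0, 0],
    [0, 0, 0],
    [0, 0, 0],
    [0, 0, 0],
    [0, 0, 0],
    [0, 0, 0]
  ],
  "gripper": [0, 0, 0, 0, 0, 0, 0, 0]
}}

```text
t: 7.6
eef_pos: [0.4792, -0.2815, 0.1749]
tool_rot: [0.702, -0.084, 0.702, 0.082]
contact_force: [3.9, -2.3, -6.1]
gripper_width: 0.128
```

```bash
python3 st.py s5
```

```text
7.6 pos [ 0.4792 -0.2815  0.1749] x [ 0.    -0.002 -1.   ] zang 0.236 F [ 3.87 -2.25 -6.05] g 0.128 q [ 0.73  0.37 -0.39  1.88  0.18  0.92  0.5 ]
```

View pics/s5.png

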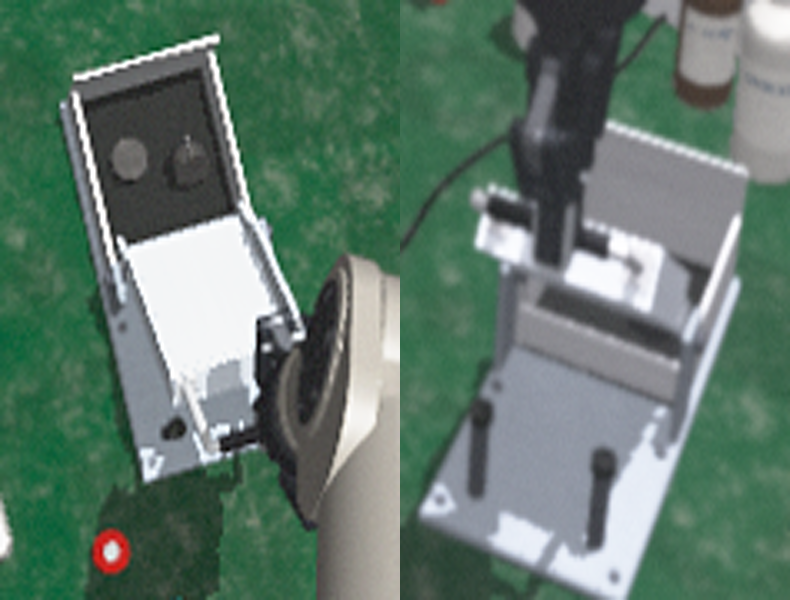

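Both specimens are in the bin, at left-crop pixels (128,160) and (190,162), and the pan is empty. Lowering along the reversed arc.

Call:
{"op": "drive_tool", "data": {
  "slide": [
    [-3, -1, -3],
    [-8, -2, -9],
    [-13, -3, -15],
    [-17, -4, -21],
    [-22, -5, -27],
    [-26, -6, -33],
    [-29, -7, -39],
    [-32, -7, -45],
    [-35, -8, -51],
    [-37, -9, -56]
  ],
  "turn": [
    [0, 0, 0],
    [0, 0, 0],
    [0, 0, 0],
    [0, 0, 0],
    [0, 0, 0],
    [0, 0, 0],
    [0, 0, 0],
    [0, 0, 0],
    [0, 0, 0],
    [0, 0, 0]
  ],
  "gripper": [0, 0, 0, 0, 0, 0, 0, 0, 0, 0]
}}

```text
t: 8.7
eef_pos: [0.4425, -0.29, 0.1186]
tool_rot: [0.703, -0.084, 0.702, 0.083]
contact_force: [4.5, 3.4, -2.6]
gripper_width: 0.125
```

Call:
{"op": "drive_tool", "data": {
  "slide": [
    [-2, 0, -6],
    [-4, -1, -12],
    [-6, -1, -18],
    [-8, -2, -24],
    [-9, -2, -30],
    [-10, -2, -36],
    [-11, -3, -42],
    [-12, -3, -48],
    [-13, -3, -53],
    [-13, -3, -56]
  ],
  "turn": [
    [0, 0, 0],
    [0, 0, 0],
    [0, 0, 0],
    [0, 0, 0],
    [0, 0, 0],
    [0, 0, 0],
    [0, 0, 0],
    [0, 0, 0],
    [0, 0, 0],
    [0, 0, 0]
  ],
  "gripper": [0, 0, 0, 0, 0, 0, 0, 0, 0, 0]
}}

```text
t: 9.7
eef_pos: [0.43, -0.2934, 0.0655]
tool_rot: [0.702, -0.085, 0.702, 0.082]
contact_force: [-13.9, 4.6, 45.8]
gripper_width: 0.123
```

Call:
{"op": "drive_tool", "data": {
  "slide": [
    [0, 0, -1],
    [0, 0, -2],
    [0, 0, -2]
  ],
  "turn": [
    [0, 0, 0],
    [0, 0, 0],
    [0, 0, 0]
  ],
  "gripper": [0, 0, 0]
}}

```text
t: 10.0
eef_pos: [0.43, -0.2937, 0.0653]
tool_rot: [0.702, -0.085, 0.702, 0.082]
contact_force: [-5.5, 4.7, 21.9]
gripper_width: 0.127
```

```bash
python3 st.py s6
```

```text
10.0 pos [ 0.43   -0.2937  0.0653] x [ 0.    -0.005 -1.   ] zang 0.236 F [-5.5   4.67 21.89] g 0.127 q [ 0.75  0.48 -0.34  2.04  0.26  0.66  0.48]
```

View pics/s6.png

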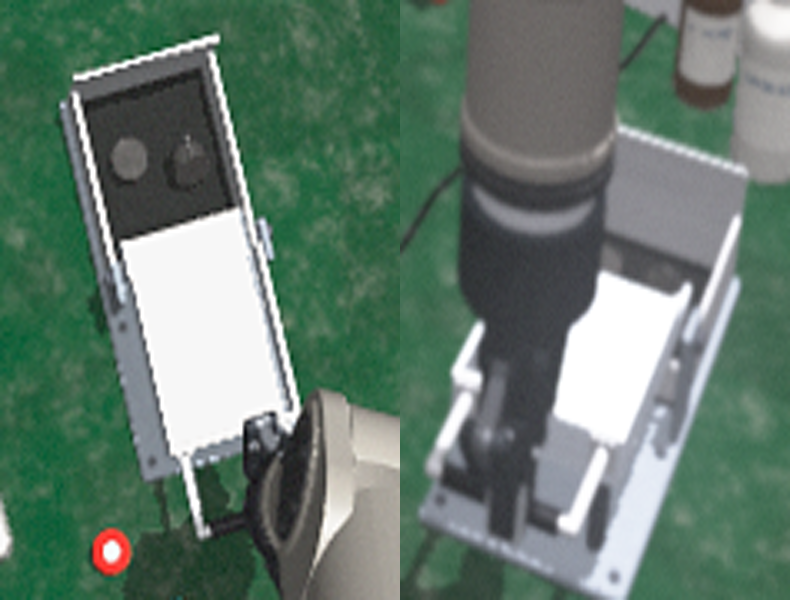

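The tray rests level; the handle image matches the initial one, at crop (205,530). The bar slipped about 5 mm in the fingers, which explains the upward reaction of 22 N at rest. Opening now at the measured pose, to 0.5 so the fingers stay clear of the pan wall.

Call:
{"op": "drive_tool", "data": {
  "slide": [
    [0, 0, 0],
    [0, 0, 0],
    [0, 0, 0],
    [0, 0, 0],
    [0, 0, 0],
    [0, 0, 0],
    [0, 0, 0]
  ],
  "turn": [
    [0, 0, 0],
    [0, 0, 0],
    [0, 0, 0],
    [0, 0, 0],
    [0, 0, 0],
    [0, 0, 0],
    [0, 0, 0]
  ],
  "gripper": [0, 0, 0.25, 0.4, 0.5, 0.5, 0.5]
}}

```text
t: 10.8
eef_pos: [0.4299, -0.2937, 0.0651]
tool_rot: [0.702, -0.085, 0.702, 0.082]
contact_force: [0.8, -0.6, -0.4]
gripper_width: 0.502
```

Call:
{"op": "drive_tool", "data": {
  "slide": [
    [0, 0, 5],
    [0, 0, 15],
    [0, 0, 30],
    [0, 0, 50],
    [0, 0, 75],
    [0, 0, 100],
    [0, 0, 125],
    [-5, -20, 145],
    [-5, -50, 155],
    [-5, -50, 155]
  ],
  "turn": [
    [0, 0, 0],
    [0, 0, 0],
    [0, 0, 0],
    [0, 0, 0],
    [0, 0, 0],
    [0, 0, 0],
    [0, 0, 0],
    [0, 0, 0],
    [0, 0, 0],
    [0, 0, 0]
  ],
  "gripper": [0.5, 0.5, 0.5, 0.5, 0.5, 0.5, 0.5, 0.5, 0.5, 0.5]
}}

```text
t: 11.8
eef_pos: [0.4248, -0.3484, 0.2229]
tool_rot: [0.703, -0.085, 0.702, 0.078]
contact_force: [-0.7, 0.7, 0.5]
gripper_width: 0.501
```

```bash
python3 st.py s7
```

```text
11.8 pos [ 0.4248 -0.3484  0.2229] x [ 0.003 -0.009 -1.   ] zang 0.231 F [-0.67  0.66  0.47] g 0.501 q [ 0.87  0.3  -0.37  1.85  0.13  1.    0.68]
```

View pics/s7.png

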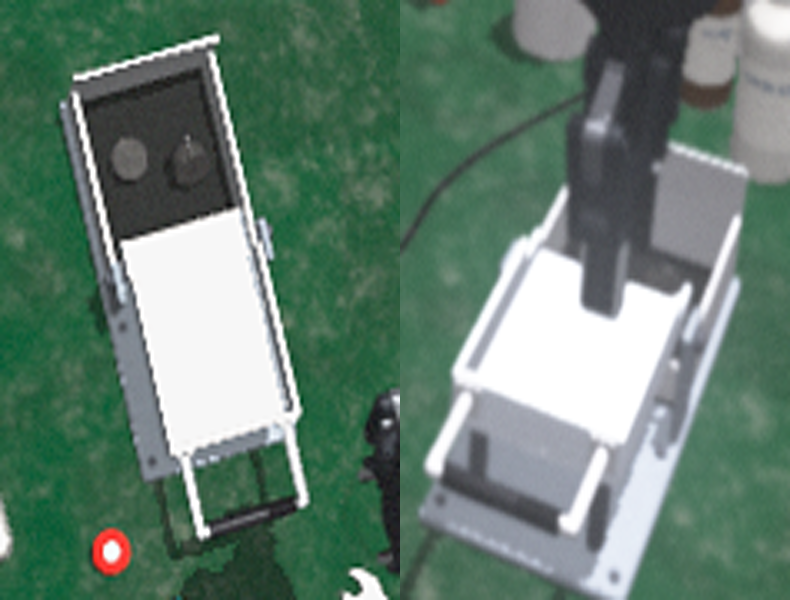

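The tray is level and empty, with the handle back at crop (205–300, 505–530). Both discs are in the bin at (128,160) and (190,162), and the gripper is clear. I'll measure positions once more and hand in.

Run:
```python
from h import *
from station import bot
T,S=pickle.load(open('s7.pkl','rb'))
p=np.array([.608,-.2488]);c,s=np.cos(.2324),np.sin(.2324)
for u in[(300+128/3.33,120+160/4),(300+190/3.33,120+164/4)]:
    w=ray(T,u,.025)[:2]-p;print((w@[c,s]).round(3),(w@[-s,c]).round(3))
T0=pickle.load(open('top.pkl','rb'))
print('other tray pixel diff',cv2.absdiff(T['color'],T0['color'])[110:245,165:225].max())
print(bot.hand_in())
```

```text
0.081 0.025
0.065 -0.026
other tray pixel diff 20
the job is handed in; nothing more can be done
None
```

The specimens are out and the tray is back down. I gripped the right-hand tray by its bar and lifted it to about 0.68 rad. Both specimens slid into the catch bin, then I lowered the tray to its rest, let go and backed the arm off. The job was handed in at about 12 s of the 42 s allowed.

**Last checks:**
- **Specimens:** measured in the stand's frame, they lie at about (0.081, 0.025) and (0.065, -0.026) m, both inside the bin walls. The heights were not measured; the pictures show both discs down in the bin.
- **Tray:** it looks level, with the handle back at its starting place in the picture.
- **Other tray:** the picture of it is unchanged apart from noise (largest pixel difference 20).
- **Contact:** the tool force is about 0 N and the gripper is well clear.

**What did not go as planned:**
- **Bar slip and force:** the bar slipped about 5 mm in the fingers. When the tray reached its rest, the fingers pressed down with about 46 N at the wrist for a moment, then 22 N before release. That is under the 120 N wrist limit. It was above 40 N, but the load was on the finger pads, not the arm or gripper body.
- **Sliding angle:** the specimens were still in place at about 0.44 rad, slightly past the stated range. They had slid out by the check at about 0.68 rad.

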